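# Hang the reel arm on the slotted post

## Task

Pick up the loose reel arm, press the two hook tabs on its back into the slots of the post, and push it down until the hooks seat and the post's spring latch clicks into the arm's plate; then let go, leaving it hanging. The slotted plate was set by eye, so feel for the slots, and do not force it: never push harder than about 20 N. Leave the roll, the bottle and the bin where they stand.

Things in the scene. Friction and masses are not known exactly. Their poses are not given: they have to be found in the camera images.
- bracket: the reel arm: loose grey L-shaped bracket, 0.22 to 0.38 kg, standing on the table the way up it is hung. Origin: back face of its upright plate, middle of the lower edge; x out of the back (as the tabs point), z up. Plate 50 wide, 100 high, 8 thick. In front: a web 20 thick (y), x -46 to -8 mm, z 0 to 97; then the arm, 20 thick, x -150 to -46, z 0 to 26, tip turned up to z 46
- grip (a point): point inside the reel arm's web (bracket x -28, y 0, z 82 mm), good to grip from above across the 20 mm thickness (bracket y). The web's top is 15 mm above it
- tab_low (a point): lower hook tab, centre of its end face (bracket x 10.5, y 0, z 36 mm). Tab 6 thick (y), 22 high (z 25 to 47): a neck at z 40 to 47 with a 5 thick lip (x 5.5 to 10.5) hanging 15 below the neck
- tab_high (a point): upper hook tab, the same shape 45 mm higher (end centre at bracket z 81 mm; neck z 85 to 92, lip down to z 70)
- pocket (a point): centre of the latch pocket in the plate's back face (bracket x 0, z 11.5 mm): 22 wide, z 5 to 18, 2.5 deep
- post: slotted post, fixed, blue-grey, 74 wide, 45 deep, 231 high, on a 120 x 120 x 10 mm base. Origin: on the table, in the plane of the slotted plate's front face, midway across; x into the post (the way the tabs go in), z up; the hung arm has parallel axes and points to -x. Slotted plate: bare metal, 68 wide, 4 thick, hollow behind for 37, nominal top at z 242, with two slots and a latch
- slot_low (a point): NOMINAL centre of the lower slot (post z 177.5 mm, on the face); slot 10 wide, 25 high. The slotted plate was clamped by eye: plate, slots and latch together really sit anywhere from 16 mm lower to 16 mm higher than nominal; fixed during the job, not in the measured poses, so feel for it. A tab (22 high, 6 wide) enters when centred within 1.5 mm in height and 2 mm in y
- slot_high (a point): NOMINAL centre of the upper slot, post z 222.5 mm, 45 above the lower; same size and same unknown shift
- home (a point): NOMINAL place of the reel arm's origin when hung fully home (post x 0, y 0, z 125 mm), plus the same unknown shift: the necks then rest on the lower ends of the slots and the plate is against the face. The tabs can go in only when the arm is 15 to 18 mm higher than home
- latch (a joint): spring latch: 14 mm wide dark wedge, 6 to 16 mm above home, 6 proud of the face, sloped on top. Value: metres pushed in; 0 free; spring 3.6 N at 0, 5.4 N at 0.006. The arm's lower edge going down cams it in to 0.004-0.006 (8 to 16 N downward, more than the arm's weight); then it springs into the pocket: 0.001-0.0035 is engaged. The last 3 mm down to the hard seat are free
- roll: bystander: cardboard roll core lying flat, 110 across, 48 high; origin at the centre of its underside
- bottle: bystander: clear bottle, 64 across, 190 high; origin at the centre of its underside
- bin: bystander: empty grey open bin 110 x 150 x 60; origin at the centre of its underside

How it is judged:
By the outcome, as a careful person would: the job done as asked, in the order asked, and still so for the second after the job is handed in, with the robot touching nothing.
It also fails if it takes over 54 s, if anything falls off the work surface, if the arm or the gripper's body presses on something with over 40 N, if the wrist force passes 120 N, or if a joint passes its speed limit or range.

## Robot

A 6-joint arm with a two-finger parallel gripper is mounted at the origin on the work surface. World frame = base frame: x ahead of the robot, y to its left, z up, the work surface at z = 0. Lengths are in m, angles in degrees, forces in N, time in s.
With the tool pointing down it reaches from about 0.25 to 0.725 m from the base axis. Payload 9.7 kg.
Tool frame: the origin (TCP) lies between the finger pads; the fingertips stand 25 mm ahead of it and the grasp point (between the pads) lies 6 mm ahead of it; z points along the fingers, y is the line along which they close (so a half turn about z gives the same grasp; the last joint's range is limited). The gripper opens to 85 mm and grips with 20 to 120 N. Pads are 22 mm wide; open, the fingers measure 114 mm over their backs; the gripper's body (76 mm by 85 mm) begins 54 mm behind the grasp point. The pads swing forward as they close: fully open they stand 13 mm farther back than shut.
Start: joints at [-70.989, 4.979, 10.078, 95.1, 0, 90], TCP at [0.179, -0.52, 0.256] pointing down, gripper open.
Joint ranges: [-179.16, 179.16], [-48.56, 103.87], [-65.8, 70.77], [-126.05, 130.52], [-82.76, 87.17], [-180, 180]. Speed limits (degrees/s): [127.2, 127.2, 147.25, 180, 180, 180].

## Interface

Orientations are given as [roll, pitch, yaw] about the fixed x, y, z axes, in that order (R = Rz(yaw) Ry(pitch) Rx(roll)).
In Python, from workcell import bot gives the robot as it stands. The module is installed in compiled form; this text tells all that it offers.
- The arm moves only by the shell command python3 -m pendant 'ROWS' [FORCE]. ROWS is a JSON list that holds a single list of rows (three levels of brackets), with 1 to 5 rows, each of 5 numbers: dx, dy, dz in m, then a turn about the tool's z in degrees, then the finger opening in m; each row is the pose to reach, as a shift and turn from the pose commanded when the command began, along the tool's axes at that moment; what a row does not reach only later rows make up. A row lasts 1/12 s, in which the tool goes at most 0.0417 m and 7.16 degrees, less where a joint would pass 70% of its speed; a pose out of reach is approached as far as the arm can. The fingers move at their own pace and stop on an object; FORCE is the grip in N (left out, the last holds). Time passes only in rows, so rows that do not move let the fingers close. It prints the time, the measured TCP pose, the force, the opening and the grip force at its end. Input that does not fit is refused with a message, and nothing moves.
- bot.get_obs(): the state, without advancing time (a new reading comes with each control period).
- bot.camera(name): name is "scene" or "top" or "wrist"; returns the picture (480x640x3 uint8, blue, green, red); there is no depth.
- bot.camera_info(name): a dict with "mtx" (3x3 intrinsics, pixels), "extrinsics" (4x4, takes a point from camera to world coordinates). Camera axes: x right, y down, z forward; pixel columns grow to the right and rows downward; lengths in m; the calibration is good to about 2 mm. The wrist camera is an equidistant fisheye: a pixel r from the principal point sees the ray r / f radians off the axis. A picture is of the moment at which its call begins: read the wrist's pose just before it. camera_info takes no time and is no camera call; for the wrist camera it gives the pose at the moment of the call.
- bot.job_done(): hands the job in; it is judged then, once.
The state is a dict: "time": time; "q": joint angles; "qd": joint speeds; "joint_efforts": joint torques, N m; "ee_pos": TCP position; "tcp_rot": TCP orientation; "wrist_force": force on the tool from outside, world axes, zero at the start; "torque": the same for the moment, N m; "opening": finger opening in m; "grasp_force": force on a finger pad.
Only numpy, scipy, OpenCV 4.12 (cv2) and the standard library are available. Lean on these libraries where they do the work, as an engineer would, in place of code of your own. Each camera call takes 0.05 s, during which the arm holds its last target. There are 200 camera calls.

## Working session

There is one attempt and no reset: what is moved stays moved. The work goes in short steps, Python scripts to look and compute and a shell command to move; the robot and the scene stay as the last step left them, time stands still between calls to the robot, and variables do not carry over. Pictures are saved under pics/ and viewed, at most 10 in all, crops included, and the job is handed in when it is done.

```bash
mkdir -p pics; python3 - <<'E'
from workcell import bot
import cv2,numpy as np
o=bot.get_obs();print(o)
for n in("scene","top"):
    cv2.imwrite(f"pics/{n}0.png",bot.camera(n));i=bot.camera_info(n);print(n,np.round(i["mtx"],1).tolist(),np.round(i["extrinsics"],4).tolist())
E
```

```text
{'time': 0.0, 'q': array([-7.09905040e+01,  5.01024341e+00,  1.00340148e+01,  9.51000352e+01,
        1.22809425e-03,  9.00001482e+01]), 'qd': array([ 0.12120377, -0.02800846, -0.10059814, -0.04339637, -0.1271354 ,
        0.02351745]), 'joint_efforts': array([-6.72774986e-04, -5.20387101e+01,  4.64805830e+01,  1.63241528e-02,
       -4.38924280e-05,  2.23547005e-06]), 'ee_pos': array([ 0.17908768, -0.51981138,  0.25558734]), 'tcp_rot': array([-1.79923736e+02, -1.22789589e-03,  1.90093462e+01]), 'wrist_force': array([-0.20611139,  0.25661481, -0.349151  ]), 'torque': array([ 0.0145737 , -0.01309922,  0.014256  ]), 'grasp_force': 0.0, 'opening': 0.08534032923117388}
scene [[565.6, 0.0, 332.1], [0.0, 565.6, 241.0], [0.0, 0.0, 1.0]] [[-0.7862, 0.3879, -0.4811, 1.1191], [0.6178, 0.5141, -0.595, 0.7481], [0.0165, -0.765, -0.6438, 0.8732], [0.0, 0.0, 0.0, 1.0]]
top [[480.1, 0.0, 328.5], [0.0, 480.1, 226.9], [0.0, 0.0, 1.0]] [[0.0267, -0.98, 0.1973, 0.3903], [-0.9995, -0.0295, -0.0112, 0.1125], [0.0168, -0.1969, -0.9803, 1.1603], [0.0, 0.0, 0.0, 1.0]]
```

View pics/scene0.png

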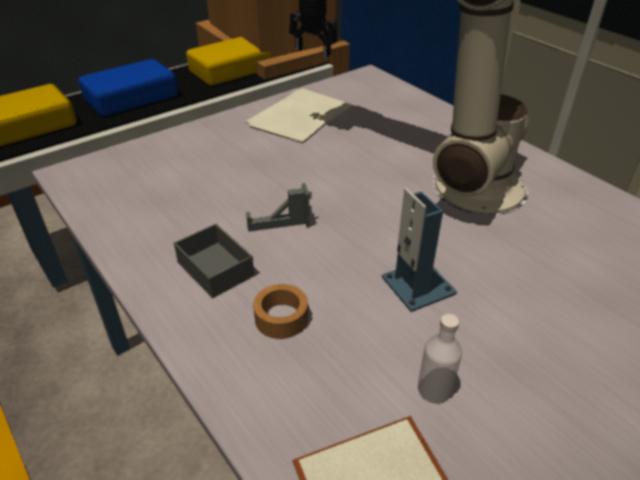

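View pics/top0.png

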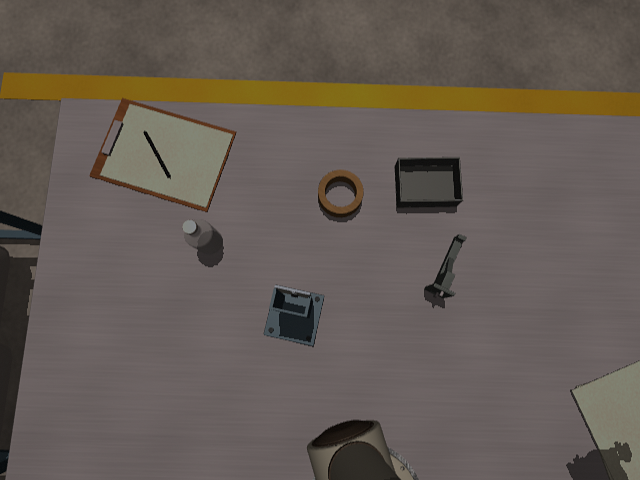

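The scene view shows the bracket at (247–312, 185–228) and the post at (385–455, 188–305). In the top view the bracket is at (425–466, 235–307) and the post base at (264–324, 285–347). The slotted face looks away from the robot. I'll crop closer.

```bash
python3 - <<'E'
import cv2,numpy as np
s=cv2.imread("pics/scene0.png");t=cv2.imread("pics/top0.png")
f=lambda im,x,y,w,h:cv2.convertScaleAbs(cv2.resize(im[y:y+h,x:x+w],(400,300),interpolation=cv2.INTER_CUBIC),alpha=1.6,beta=15)
# scene crops 80x60 (5x) / 160x120 (2.5x)
cv2.imwrite("pics/c1.png",np.vstack([np.hstack([f(s,240,175,80,60),f(t,410,245,80,60)]),np.hstack([f(s,345,185,160,120),f(t,255,281,100,75)])]))
E
```

```text
(no output)
```

View pics/c1.png

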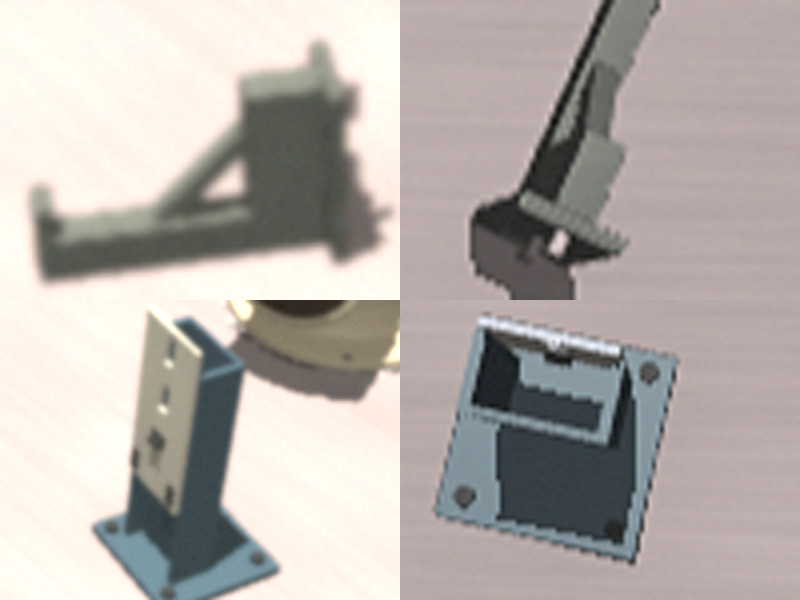

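Crop reading: the bracket's web top and plate top are clear in both views. The post plate's top corners are at scene (405,188) and (426,206), which match top (310,293.5) and (274.5,285.5). I'll triangulate these now.

```bash
cat > h.py <<'E'
import numpy as np,cv2
from workcell import bot
def ray(info,p):
    K=info["mtx"];E=np.array(info["extrinsics"]);a=(p[0]-K[0][2])/K[0][0];b=(p[1]-K[1][2])/K[1][1]
    if info.get("fish"):
        r=np.hypot(a,b);d=np.array([a/r*np.sin(r),b/r*np.sin(r),np.cos(r)]) if r>1e-9 else np.array([0,0,1.])
    else: d=np.array([a,b,1.])
    d=E[:3,:3]@d; return E[:3,3],d/np.linalg.norm(d)
def onz(info,p,z):
    c,d=ray(info,p);return c+d*(z-c[2])/d[2]
def tri(*v):
    A=0;B=0;L=[ray(*x) for x in v]
    for c,d in L: P=np.eye(3)-np.outer(d,d);A=A+P;B=B+P@c
    X=np.linalg.solve(A,B);return X,max(np.linalg.norm((np.eye(3)-np.outer(d,d))@(X-c)) for c,d in L)
E
python3 - <<'E'
from h import *
np.set_printoptions(precision=4,suppress=True)
S=bot.camera_info("scene");T=bot.camera_info("top")
for n,s,t in [("plate y-",(405,188.2),(310,293.5)),("plate y+",(425.8,205.8),(274.5,285.5)),("post back y+",(443,211),(271.25,308))]:print(n,*tri((S,s),(T,t)))
B=[onz(T,p,.01) for p in [(324.5,295.5),(313.25,346.5),(263.75,334.75)]];print("base",*B, "centre",(B[0]+B[2])/2)
P=[onz(T,p,.231) for p in [(271.25,308),(307.5,316.75)]];print("posttop back",*P)
W=[onz(T,p,.097) for p in [(451.6,272.6),(445.2,286.4)]];print("web top far,near",*W)
P=[onz(T,p,.10) for p in [(434,284),(455,294)]];print("brplate",*P)
# bracket web-top corners: far edge, both views
print(tri((S,(288.6,194)),(T,(448,270.6))),tri((S,(290,189.4)),(T,(455.4,274.6))))
print("arm tip",onz(T,(462,236),.046))
print(bot.camera_info("wrist"))
E
```

```text
plate y- [0.4446 0.1335 0.2513] 0.00013776149674177157
plate y+ [0.4571 0.2007 0.2547] 0.0005424561618024427
post back y+ [0.4155 0.2082 0.2284] 0.0016245571374446128
base [0.4554 0.1044 0.01  ] [0.337  0.1272 0.01  ] [0.3606 0.2435 0.01  ] centre [0.408  0.1739 0.01  ]
posttop back [0.4164 0.2067 0.231 ] [0.4019 0.1371 0.231 ]
web top far,near [ 0.5088 -0.1765  0.097 ] [ 0.4778 -0.1615  0.097 ]
brplate [ 0.4821 -0.136   0.1   ] [ 0.4615 -0.1821  0.1   ]
(array([ 0.5132, -0.169 ,  0.0951]), np.float64(6.456937969910054e-05)) (array([ 0.5026, -0.1828,  0.0972]), np.float64(0.0027362285189151464))
arm tip [ 0.6021 -0.2172  0.046 ]
{'mtx': array([[371.6483,   0.    , 317.5104],
       [  0.    , 371.6483, 237.2745],
       [  0.    ,   0.    ,   1.    ]]), 'extrinsics': array([[ 0.3254, -0.8969, -0.2994,  0.255 ],
       [-0.9456, -0.3091, -0.1017, -0.4914],
       [-0.0014,  0.3162, -0.9487,  0.3724],
       [ 0.    ,  0.    ,  0.    ,  1.    ]])}
```

```bash
cat >> h.py <<'E'
from scipy.spatial.transform import Rotation as Ro
def to(x,y,z,yaw):
    o=bot.get_obs();R=Ro.from_euler("xyz",o["tcp_rot"],degrees=True)
    G=Ro.from_euler("xyz",[180,0,yaw],degrees=True)
    print("t%.2f pos"%o["time"],np.round(o["ee_pos"],4),np.round(o["tcp_rot"],2),"need",np.round(R.inv().apply(np.array([x,y,z])-o["ee_pos"]),4),"turn",np.round((R.inv()*G).as_rotvec(degrees=True),2),"F",np.round(o["wrist_force"],1))
def wrist():
    i=bot.camera_info("wrist");i["fish"]=1;return i,bot.camera("wrist")
E
python3 -m pendant '[[[0.0343,-0.0191,0,7,0.06],[0.0686,-0.0382,0,14,0.06],[0.1029,-0.0574,0,21,0.06],[0.1372,-0.0766,0,28,0.06],[0.1715,-0.0957,0,35,0.06]]]'
python3 -c "
from h import *;to(.493,-.169,.20,-24)"
```

```text
time: 0.52
ee_pos: [0.3054, -0.3785, 0.256]
tcp_rot: [-180.0, 0.0, -14.1]
wrist_force: [0.2, 0.4, 0.1]
opening: 0.06
grasp_force: 0.0
t0.52 pos [ 0.3054 -0.3785  0.256 ] [-1.7998e+02  2.0000e-02 -1.4130e+01] need [ 0.1308 -0.249   0.056 ] turn [-0.02  0.02  9.87] F [0.2 0.4 0.1]
```

```bash

python3 -m pendant '[[[0.0175,-0.0350,0,2,0.06],[0.035,-0.07,0,4,0.06],[0.0525,-0.105,0,6,0.06],[0.07,-0.14,0,8,0.06],[0.0875,-0.175,0,8,0.06]]]'
python3 -m pendant '[[[0.0,-0.025,0,0,0.06],[0,-0.035,0,0,0.06],[0,-0.035,0,0,0.06],[0,-0.035,0,0,0.06]]]'
python3 - <<'E'
from h import *;to(.493,-.169,.20,-24)
i,im=wrist();cv2.imwrite("pics/w1.png",im);np.save("w1.npy",i["extrinsics"])
E
```

```text
time: 0.93
ee_pos: [0.4321, -0.2292, 0.2561]
tcp_rot: [-180.0, 0.0, -21.9]
wrist_force: [1.6, -0.5, -0.2]
opening: 0.0598
grasp_force: 0.0
time: 1.27
ee_pos: [0.4442, -0.1985, 0.2562]
tcp_rot: [180.0, 0.0, -21.7]
wrist_force: [0.3, -0.2, -0.2]
opening: 0.0595
grasp_force: 0.0
t1.27 pos [ 0.4442 -0.1985  0.2562] [ 1.7998e+02  2.0000e-02 -2.1720e+01] need [ 0.0344 -0.0455  0.0561] turn [0.02 0.02 2.28] F [ 0.3 -0.2 -0.2]
```

View pics/w1.png

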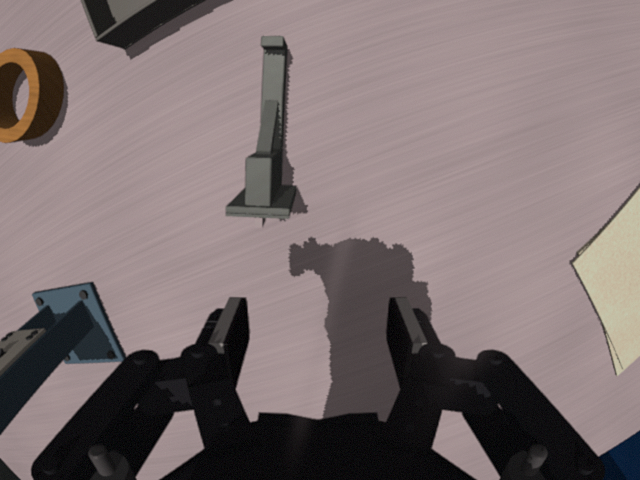

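The wrist view shows the bracket plate edge at about (226–296, 205–217), the web top at about (245–281, 153–205), and the arm tip at (273, 40). I'll move above it and measure from a second place.

```bash

python3 -m pendant '[[[0.017,-0.0225,0,2,0.06],[0.034,-0.045,0,2,0.06],[0.034,-0.045,0.03,2,0.06],[0.034,-0.045,0.03,2,0.06],[0.034,-0.045,0.03,2,0.06]]]'
python3 - <<'E'
from h import *;to(.493,-.169,.20,-24)
i,im=wrist();cv2.imwrite("pics/w2.png",im);np.save("w2.npy",i["extrinsics"])
a=cv2.imread("pics/w1.png")[20:260,180:340]
f=lambda im,x,y,w,h:cv2.convertScaleAbs(cv2.resize(im[y:y+h,x:x+w],(400,600),interpolation=cv2.INTER_CUBIC),alpha=1.5,beta=10)
cv2.imwrite("pics/c2.png",np.hstack([f(cv2.imread("pics/w1.png"),210,120,80,120),f(im,220,120,200,300)]))
E
```

```text
time: 1.73
ee_pos: [0.4827, -0.1913, 0.2252]
tcp_rot: [-179.1, 0.2, -22.0]
wrist_force: [-0.3, -0.5, 0.2]
opening: 0.06
grasp_force: 0.0
t1.73 pos [ 0.4827 -0.1913  0.2252] [-179.05    0.21  -22.  ] need [ 0.0013 -0.0241  0.0256] turn [-0.94  0.23  2.  ] F [-0.3 -0.5  0.2]
```

View pics/c2.png

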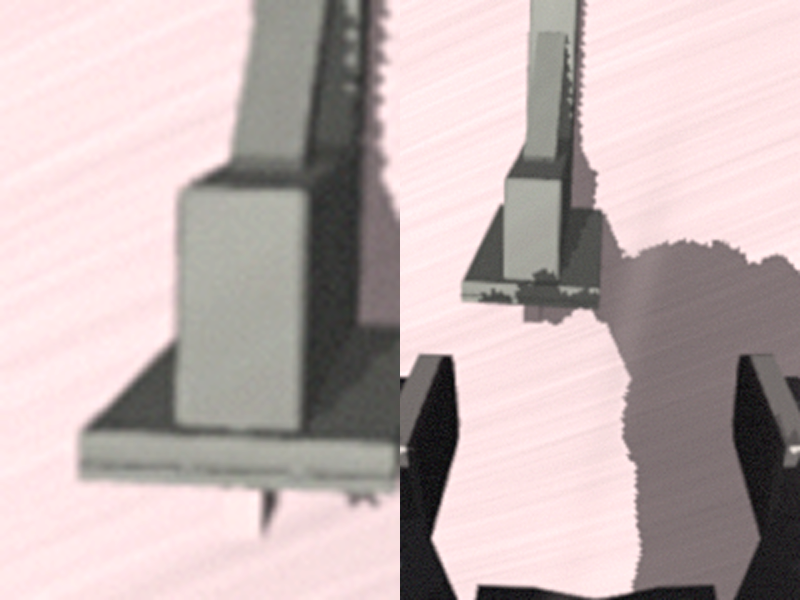

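In the crops the web-top corners are w1 (246.4,157.4), (271.4,158), (245.6,205.4), (270.4,206) and w2 (273.5,209), (300.5,210), (272.5,258.5), (299.5,259.5). I'll triangulate these.

```bash
python3 - <<'E'
from h import *
np.set_printoptions(precision=4,suppress=True)
a=bot.camera_info("wrist");a["fish"]=1;b=dict(a);print(bot.get_obs()["tcp_rot"],bot.get_obs()["q"],bot.get_obs()["qd"])
a["extrinsics"]=np.load("w1.npy");b["extrinsics"]=np.load("w2.npy")
A=[(246.4,157.4),(271.4,158),(245.6,205.4),(270.4,206),(226.4,215.6)];B=[(273.5,209),(300.5,210),(272.5,258.5),(299.5,259.5),(251,269.5)]
X=[]
for p,q in zip(A,B):
    x,e=tri((a,p),(b,q));X.append(x);print(x,e,onz(a,p,.097),onz(b,q,.097))
X=np.array([onz(b,q,.097) for q in B]);f=(X[0]+X[1])/2;n=(X[2]+X[3])/2;d=n-f;print(f,n,"mid",(f+n)/2,"yaw",np.degrees(np.arctan2(d[1],d[0])),np.linalg.norm(d),np.linalg.norm(X[1]-X[0]))
l,r=onz(b,(251,269.5),.1),onz(b,(319,271.5),.1);d=r-l;print("plate yaw",np.degrees(np.arctan2(d[0],-d[1]))+180,(l+r)/2,np.linalg.norm(d))
t=onz(a,(273,40),.046);print("tip",t)
E
```

```text
[-179.0516    0.0796  -21.9978] [-22.0807   0.3533   1.9775  91.7052   0.9483 179.917 ] [ 0.3669 -0.9954  1.5739  0.1235  0.0577  0.1143]
[ 0.5116 -0.1662  0.0958] 0.00015286926792249363 [ 0.5116 -0.1663  0.097 ] [ 0.5118 -0.1666  0.097 ]
[ 0.5036 -0.1831  0.0943] 4.215057224983402e-05 [ 0.5038 -0.1836  0.097 ] [ 0.5042 -0.1835  0.097 ]
[ 0.4771 -0.1492  0.0915] 0.00023504334376333853 [ 0.4779 -0.1504  0.097 ] [ 0.4788 -0.151   0.097 ]
[ 0.4692 -0.1673  0.0917] 0.00023958657168887527 [ 0.4701 -0.1682  0.097 ] [ 0.471  -0.1687  0.097 ]
[ 0.476  -0.1319  0.0948] 6.707849777631838e-05 [ 0.4763 -0.1327  0.097 ] [ 0.4767 -0.1326  0.097 ]
[ 0.508 -0.175  0.097] [ 0.4749 -0.1599  0.097 ] mid [ 0.4915 -0.1674  0.097 ] yaw 155.35255619639176 0.03636969646002443 0.018510457657409274
plate yaw 156.89878464764237 [ 0.4681 -0.1562  0.1   ] 0.04889510246341993
tip [ 0.598  -0.2168  0.046 ]
```

```bash

for k in 1 2 3 4; do python3 -m pendant '[[[0,0,0,-7.1,0.06],[0,0,0,-14.2,0.06],[0,0,0,-21.3,0.06],[0,0,0,-28.4,0.06],[0,0,0,-35.5,0.06]]]' | grep tcp_rot; done
python3 -m pendant '[[[0,0,0,-7.1,0.06],[0,0,0,-14.2,0.06],[0,0,0,-21.3,0.06],[0,0,0,-28.4,0.06],[0,0,0,-34,0.06]]]' | grep tcp_rot
python3 -m pendant '[[[0,0,0,0,0.06],[0,0,0,0,0.06],[0,0,0,0,0.06]]]'
python3 -c "
from h import *;to(.493,-.1677,.088,156)"
```

```text
tcp_rot: [-179.3, -0.7, 13.9]
tcp_rot: [-179.8, -0.9, 49.4]
tcp_rot: [179.6, -0.9, 84.9]
tcp_rot: [179.2, -0.5, 120.4]
tcp_rot: [179.0, 0.1, 154.4]
time: 4.12
ee_pos: [0.484, -0.1908, 0.2273]
tcp_rot: [179.0, -0.0, 153.9]
wrist_force: [0.1, 0.0, -0.7]
opening: 0.0601
grasp_force: 0.0
t4.12 pos [ 0.484  -0.1908  0.2273] [ 1.7904e+02 -2.0000e-02  1.5387e+02] need [0.0021 0.0224 0.1397] turn [ 0.96  0.   -2.13] F [ 0.1  0.  -0.7]
```

```bash

python3 -m pendant '[[[0.002,0.0224,0,-2.1,0.06],[0.002,0.0224,0.03,-2.1,0.06],[0.002,0.0224,0.06,-2.1,0.06],[0.002,0.0224,0.08,-2.1,0.06],[0.002,0.0224,0.08,-2.1,0.06]]]'
python3 - <<'E'
from h import *;to(.493,-.1677,.088,156)
i,im=wrist();cv2.imwrite("pics/w3.png",im);np.save("w3.npy",i["extrinsics"])
E
```

```text
time: 4.53
ee_pos: [0.4907, -0.1675, 0.1427]
tcp_rot: [179.1, -0.4, 156.1]
wrist_force: [-0.8, 0.3, -0.2]
opening: 0.0602
grasp_force: 0.0
t4.53 pos [ 0.4907 -0.1675  0.1427] [179.07  -0.39 156.07] need [-0.0025 -0.0001  0.0547] turn [ 0.93 -0.4   0.07] F [-0.8  0.3 -0.2]
```

View pics/w3.png

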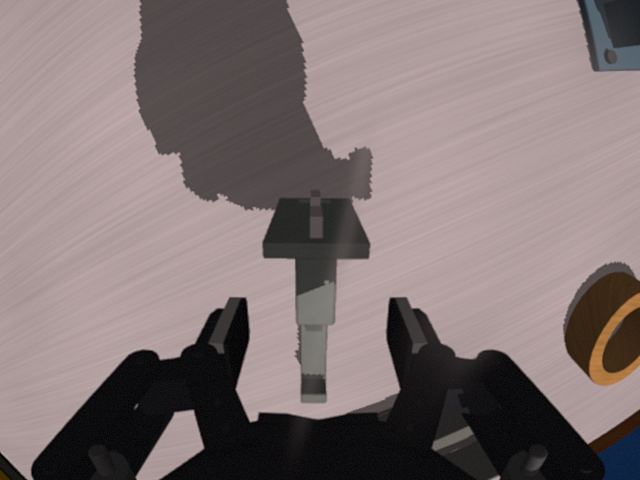

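The web (295–337) sits centred between the fingers (247 and 387) and is square to them. I'll descend and grip.

```bash

python3 -m pendant '[[[-0.001,0,0.025,0,0.06],[-0.002,0,0.045,0,0.06],[-0.002,0,0.054,0,0.06],[-0.002,0,0.054,0,0.06],[-0.002,0,0.054,0,0.06]]]'
python3 -m pendant '[[[0,0,0,0,0.01],[0,0,0,0,0.01],[0,0,0,0,0.01],[0,0,0,0,0.01],[0,0,0,0,0.01]]]' 70
python3 -m pendant '[[[0,0,0,0,0.01],[0,0,0,0,0.01],[0,0,0,0,0.01]]]'
python3 -c "
from h import *;to(.493,-.1677,.088,156)"
```

```text
time: 5.0
ee_pos: [0.4951, -0.1684, 0.0942]
tcp_rot: [179.0, 0.0, 156.2]
wrist_force: [0.4, -0.2, 0.4]
opening: 0.0598
grasp_force: 0.0
time: 5.42
ee_pos: [0.4952, -0.1683, 0.0938]
tcp_rot: [179.0, 0.0, 156.2]
wrist_force: [-0.1, 0.1, 6.4]
opening: 0.019
grasp_force: 68.5
time: 5.67
ee_pos: [0.4952, -0.1682, 0.0937]
tcp_rot: [179.0, 0.0, 156.2]
wrist_force: [-1.9, 1.5, 6.5]
opening: 0.019
grasp_force: 68.5
t5.67 pos [ 0.4952 -0.1682  0.0937] [1.7903e+02 4.0000e-02 1.5621e+02] need [ 0.0022 -0.0005  0.0057] turn [0.97 0.04 0.21] F [-1.9  1.5  6.5]
```

```bash

python3 -m pendant '[[[0,0,-0.01,0,0.01],[0,0,-0.04,0,0.01],[0,0,-0.08,0,0.01],[0,0,-0.12,0,0.01],[0,0,-0.16,0,0.01]]]'
python3 -m pendant '[[[0,0,-0.025,0,0.01],[0,0,-0.025,0,0.01],[0,0,-0.025,0,0.01]]]'
python3 -c "
from h import *;to(.531,.130,.28,169)"
```

```text
time: 6.08
ee_pos: [0.493, -0.1704, 0.2546]
tcp_rot: [179.0, -0.1, 156.2]
wrist_force: [1.1, -1.0, -2.8]
opening: 0.0191
grasp_force: 68.5
time: 6.33
ee_pos: [0.494, -0.1712, 0.279]
tcp_rot: [179.0, 0.1, 156.2]
wrist_force: [0.3, 0.6, -2.8]
opening: 0.0187
grasp_force: 68.7
t6.33 pos [ 0.494  -0.1712  0.279 ] [1.7903e+02 8.0000e-02 1.5619e+02] need [0.0877 0.2905 0.0038] turn [  0.96   0.19 -12.81] F [ 0.3  0.6 -2.8]
```

```bash

python3 -m pendant '[[[0.006,0.019,0,0,0.01],[0.017,0.057,0,0,0.01],[0.029,0.095,0,0,0.01],[0.04,0.133,0,0,0.01],[0.051,0.171,0,0,0.01]]]'
python3 -m pendant '[[[0.011,0.038,0,-3,0.01],[0.022,0.076,0,-6,0.01],[0.03,0.1,0,-9,0.01],[0.035,0.115,0,-12,0.01],[0.036,0.12,0,-12.8,0.01]]]'
python3 -m pendant '[[[0,0,0,0,0.01],[0,0,0,0,0.01],[0,0,0,0,0.01]]]'
python3 - <<'E'
from h import *;to(.531,.130,.28,169)
i,im=wrist();cv2.imwrite("pics/w4.png",im);np.save("w4.npy",i["extrinsics"])
E
```

```text
time: 6.75
ee_pos: [0.5151, 0.0076, 0.2786]
tcp_rot: [179.1, -0.2, 156.2]
wrist_force: [0.3, -0.6, -2.3]
opening: 0.0186
grasp_force: 68.9
time: 7.17
ee_pos: [0.5307, 0.1327, 0.2802]
tcp_rot: [179.1, -0.0, 169.3]
wrist_force: [-0.2, -0.1, -2.7]
opening: 0.0188
grasp_force: 68.9
time: 7.42
ee_pos: [0.5312, 0.1292, 0.282]
tcp_rot: [179.1, 0.1, 168.9]
wrist_force: [-0.5, -0.5, -2.4]
opening: 0.0187
grasp_force: 68.9
t7.42 pos [0.5312 0.1292 0.282 ] [1.7909e+02 1.1000e-01 1.6888e+02] need [0.0004 0.0007 0.002 ] turn [ 0.91  0.11 -0.12] F [-0.5 -0.5 -2.4]
```

View pics/w4.png

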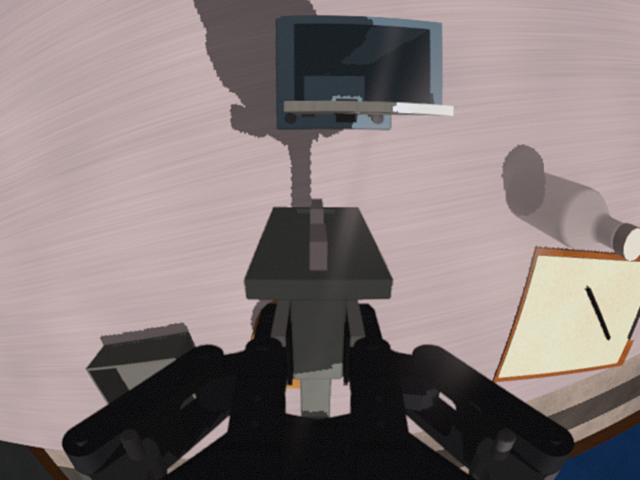

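The wrist view shows the slotted plate's top front edge from (284,112) to (453,114), and the bracket plate's back top edge from (246,282) to (391,280). I'll shift sideways and forward for a second view.

```bash

python3 -m pendant '[[[0.01,0.02,0,0,0.01],[0.01,0.035,0,0,0.01],[0.01,0.035,0,0,0.01],[0.01,0.035,0,0,0.01],[0.01,0.035,0,0,0.01]]]'
python3 - <<'E'
from h import *;to(.521,.152,.25,169)
i,im=wrist();cv2.imwrite("pics/w5.png",im);np.save("w5.npy",i["extrinsics"])
f=lambda im,x,y,w,h:cv2.convertScaleAbs(cv2.resize(im[y:y+h,x:x+w],(800,300),interpolation=cv2.INTER_CUBIC),alpha=1.6,beta=10)
a=cv2.imread("pics/w4.png")
cv2.imwrite("pics/c3.png",np.vstack([f(a,265,70,200,75),f(im,200,70,200,75)]))
E
```

```text
time: 7.88
ee_pos: [0.5285, 0.1662, 0.2831]
tcp_rot: [179.1, 0.2, 169.0]
wrist_force: [0.3, -0.5, -2.1]
opening: 0.0189
grasp_force: 69.2
t7.88 pos [0.5285 0.1662 0.2831] [1.7907e+02 1.6000e-01 1.6899e+02] need [ 0.0047 -0.0159  0.0328] turn [ 0.93  0.16 -0.01] F [ 0.3 -0.5 -2.1]
```

View pics/c3.png

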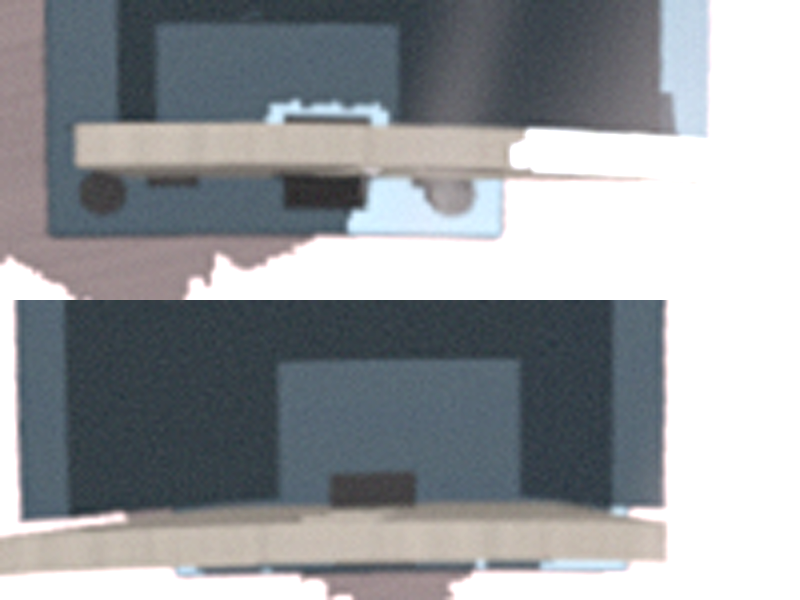

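In the crop, w4's plate front-left corner is (283.8,111.8) and w5's front-right corner is (366.3,134.5). I'll find the other two ends numerically and triangulate.

```bash
python3 - <<'E'
from h import *
np.set_printoptions(precision=4,suppress=True)
a=cv2.imread("pics/w4.png").astype(int);b=cv2.imread("pics/w5.png").astype(int)
print("w4 right",[(c,a[104:120:2,c].sum(1).tolist()) for c in(448,451,453,455,457)])
for r in(136,138): print("w5",r,[(c,b[r,c].tolist()) for c in range(180,204,2)])
print("w5 cols",[(c,b[126:146,c].sum(1).tolist()) for c in(203,208)])
I=bot.camera_info("wrist");I["fish"]=1;i4=dict(I,extrinsics=np.load("w4.npy"));i5=dict(I,extrinsics=np.load("w5.npy"))
for n,i,u in[("4L",i4,(283.8,111.8)),("4R",i4,(453.5,114.5)),("5R",i5,(366.3,134.5))]:print(n,[onz(i,u,z) for z in(.25,.254)])
print("TR",tri((i4,(453.5,114.5)),(i5,(366.3,134.5))))
# bracket back top edge relative to tool, w4
o=np.array([.5312,.1292,.282]);R=Ro.from_euler("xyz",[179.09,.11,168.88],degrees=True)
for u in[(246,282),(391,280),(275,208),(358,208)]:
    z=o[2]-.0937+(.1 if u[1]>250 else 0);print("br in tool",R.inv().apply(onz(i4,u,z)-o))
E
```

```text
w4 right [(448, [532, 647, 663, 666, 668, 660, 528, 524]), (451, [528, 626, 663, 660, 666, 669, 540, 522]), (453, [524, 580, 595, 598, 610, 595, 536, 526]), (455, [528, 503, 513, 535, 538, 519, 525, 520]), (457, [528, 511, 518, 532, 542, 520, 526, 523])]
w5 136 [(180, [172, 171, 190]), (182, [174, 172, 193]), (184, [175, 173, 194]), (186, [171, 170, 191]), (188, [173, 171, 192]), (190, [174, 172, 193]), (192, [173, 172, 192]), (194, [175, 173, 194]), (196, [164, 163, 182]), (198, [102, 106, 114]), (200, [103, 110, 116]), (202, [103, 109, 115])]
w5 138 [(180, [172, 172, 191]), (182, [173, 172, 191]), (184, [174, 173, 193]), (186, [172, 171, 192]), (188, [174, 173, 194]), (190, [174, 174, 194]), (192, [173, 172, 193]), (194, [175, 174, 194]), (196, [166, 165, 184]), (198, [113, 118, 128]), (200, [114, 119, 127]), (202, [119, 125, 134])]
w5 cols [(203, [559, 533, 425, 328, 318, 325, 330, 328, 332, 329, 321, 323, 382, 504, 551, 550, 542, 540, 537, 537]), (208, [520, 485, 357, 324, 335, 341, 337, 336, 336, 336, 329, 349, 451, 543, 544, 541, 545, 545, 542, 532])]
4L [array([0.4455, 0.135 , 0.25  ]), array([0.4456, 0.1353, 0.254 ])]
4R [array([0.4578, 0.2033, 0.25  ]), array([0.4576, 0.2017, 0.254 ])]
5R [array([0.4579, 0.2023, 0.25  ]), array([0.4576, 0.2018, 0.254 ])]
TR (array([0.4576, 0.2018, 0.2537]), np.float64(2.752571488875497e-06))
br in tool [ 0.0306 -0.0218 -0.0067]
br in tool [ 0.0309  0.0263 -0.0059]
br in tool [ 0.0307 -0.0229  0.0933]
br in tool [0.0305 0.0256 0.0941]
```

```bash
python3 - <<'E'
from h import *
I=bot.camera_info("wrist");I["fish"]=1;i4=dict(I,extrinsics=np.load("w4.npy"));i5=dict(I,extrinsics=np.load("w5.npy"))
print(tri((i4,(283.8,111.8)),(i5,(197,138.8))))
to(.5108,.1549,.2467,169.3)
E
```

```text
(array([0.44536889, 0.13512712, 0.25189019]), np.float64(0.00016242083514767316))
t7.93 pos [0.5285 0.1661 0.2831] [1.7906e+02 1.7000e-01 1.6897e+02] need [ 0.0153 -0.0149  0.0361] turn [ 0.94  0.17 -0.33] F [-0.9 -0.  -2.5]
```

```bash

python3 -m pendant '[[[0.005,-0.015,0.01,-0.3,0.01],[0.015,-0.015,0.03,-0.3,0.01],[0.015,-0.015,0.0365,-0.3,0.01],[0.015,-0.015,0.0365,-0.3,0.01],[0.015,-0.015,0.0365,-0.3,0.01]]]'
python3 -m pendant '[[[0,0,0,0,0.01],[0,0,0,0,0.01]]]'
python3 - <<'E'
from h import *;to(.4952,.1579,.2462,169.3)
i,im=wrist();cv2.imwrite("pics/w6.png",im);np.save("w6.npy",i["extrinsics"])
E
```

```text
time: 8.35
ee_pos: [0.5111, 0.1551, 0.2467]
tcp_rot: [179.1, 0.2, 169.3]
wrist_force: [0.1, 0.5, -2.5]
opening: 0.0192
grasp_force: 69.2
time: 8.52
ee_pos: [0.5115, 0.1554, 0.2473]
tcp_rot: [179.0, 0.2, 169.3]
wrist_force: [-0.8, 0.1, -2.5]
opening: 0.019
grasp_force: 69.2
t8.52 pos [0.5115 0.1554 0.2473] [179.02   0.24 169.29] need [ 0.0165 -0.0006  0.0011] turn [ 0.98  0.24 -0.  ] F [-0.8  0.1 -2.5]
```

View pics/w6.png

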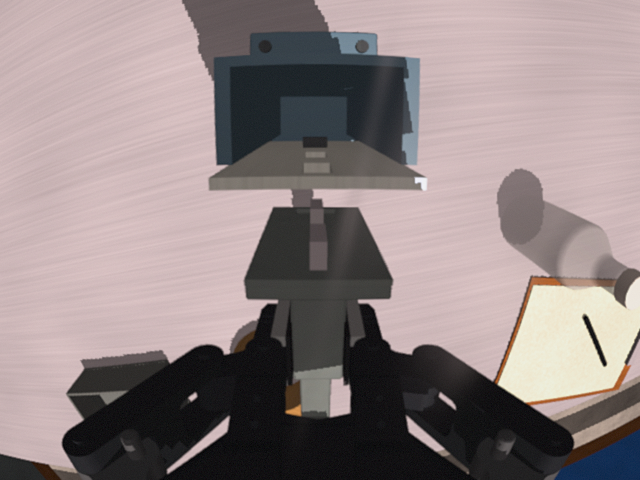

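The plate top front edge runs (210–427, 189), centre 318.5. The bracket plate runs (246–391), centre 318.5, with the tab at 318, so they are aligned in y. I'll approach and feel.

```bash

python3 -m pendant '[[[0.008,0,0.001,0,0.01],[0.016,0,0.001,0,0.01],[0.016,0,0.001,0,0.01],[0.016,0,0.001,0,0.01]]]'
python3 -m pendant '[[[0.0015,0,0,0,0.01],[0.003,0,0,0,0.01],[0.003,0,0,0,0.01],[0.003,0,0,0,0.01]]]' | egrep 'pos|force'
python3 -c "
from h import *;to(.4952,.1579,.2462,169.3)"
```

```text
time: 8.9
ee_pos: [0.4947, 0.1584, 0.2457]
tcp_rot: [179.0, 0.2, 169.3]
wrist_force: [0.4, 0.0, -2.5]
opening: 0.0188
grasp_force: 69.2
ee_pos: [0.4923, 0.1588, 0.2454]
wrist_force: [-0.1, 0.7, -2.7]
grasp_force: 69.2
t9.23 pos [0.4923 0.1588 0.2454] [179.05   0.18 169.3 ] need [-0.0031 -0.0004 -0.0008] turn [0.95 0.18 0.  ] F [-0.1  0.7 -2.7]
```

```bash

for k in 1 2; do python3 -m pendant '[[[0.0005,0,0,0,0.01],[0.0015,0,0,0,0.01],[0.0015,0,0,0,0.01]]]' | egrep 'pos|wrist'; done
```

```text
ee_pos: [0.4907, 0.1591, 0.2453]
wrist_force: [-0.7, 0.5, -2.3]
ee_pos: [0.4892, 0.1594, 0.2454]
wrist_force: [0.3, -1.3, -2.5]
```

```bash

for k in 1 2; do python3 -m pendant '[[[0.0005,0,0,0,0.01],[0.0015,0,0,0,0.01],[0.0015,0,0,0,0.01]]]' | egrep 'pos|wrist'; done
```

```text
ee_pos: [0.4877, 0.1597, 0.2453]
wrist_force: [0.1, -0.3, -2.6]
ee_pos: [0.4862, 0.1599, 0.2454]
wrist_force: [0.1, 0.3, -2.2]
```

```bash

for k in 1 2 3; do python3 -m pendant '[[[0.0005,0,0,0,0.01],[0.001,0,0,0,0.01],[0.001,0,0,0,0.01]]]' | egrep 'pos|wrist'; done
```

```text
ee_pos: [0.4853, 0.1601, 0.2453]
wrist_force: [0.2, -0.4, -2.3]
ee_pos: [0.4843, 0.1603, 0.2453]
wrist_force: [0.5, 0.3, -2.3]
ee_pos: [0.4833, 0.1605, 0.2453]
wrist_force: [-0.3, 0.0, -1.6]
```

```bash

for k in 1 2; do python3 -m pendant '[[[0.0004,0,0,0,0.01],[0.0008,0,0,0,0.01],[0.0008,0,0,0,0.01]]]' | egrep 'pos|wrist'; done
```

```text
ee_pos: [0.4825, 0.1606, 0.2453]
wrist_force: [-0.0, -0.6, -2.2]
ee_pos: [0.4819, 0.1608, 0.2454]
wrist_force: [0.8, -1.2, -2.3]
```

```bash

for k in 1 2; do python3 -m pendant '[[[0.0004,0,0,0,0.01],[0.0007,0,0,0,0.01],[0.0007,0,0,0,0.01]]]' | egrep 'pos|wrist'; done
```

```text
ee_pos: [0.4818, 0.1608, 0.2454]
wrist_force: [4.9, -1.1, -4.4]
ee_pos: [0.4817, 0.1608, 0.2454]
wrist_force: [10.3, -1.4, -4.2]
```

The face met at x 0.4818, right where a flush plate was predicted. The tabs are in, since they would otherwise have stopped 10 mm earlier. I'll ease the push and go down.

```bash

python3 -m pendant '[[[-0.0008,0,0.001,0,0.01],[-0.0008,0,0.002,0,0.01],[-0.0008,0,0.002,0,0.01]]]' | egrep 'pos|wrist'
for k in 1 2; do python3 -m pendant '[[[0,0,0.0008,0,0.01],[0,0,0.0015,0,0.01],[0,0,0.0015,0,0.01]]]' | egrep 'pos|wrist'; done
```

```text
ee_pos: [0.4818, 0.1609, 0.2442]
wrist_force: [4.8, -0.6, 3.0]
ee_pos: [0.4819, 0.161, 0.2428]
wrist_force: [4.1, -1.0, 5.5]
ee_pos: [0.4819, 0.1611, 0.2414]
wrist_force: [4.4, -1.2, 5.7]
```

```bash

for k in 1 2 3; do python3 -m pendant '[[[0,0,0.0008,0,0.01],[0,0,0.0015,0,0.01],[0,0,0.0015,0,0.01]]]' | egrep 'pos|wrist'; done
```

```text
ee_pos: [0.482, 0.1611, 0.2401]
wrist_force: [5.0, -1.1, 7.0]
ee_pos: [0.4821, 0.1612, 0.2388]
wrist_force: [4.3, -0.8, 7.7]
ee_pos: [0.4822, 0.1612, 0.2375]
wrist_force: [4.7, -1.1, 8.3]
```

```bash

for k in 1 2 3; do python3 -m pendant '[[[0,0,0.0008,0,0.01],[0,0,0.0015,0,0.01],[0,0,0.0015,0,0.01]]]' | egrep 'pos|wrist'; done
```

```text
ee_pos: [0.4819, 0.1611, 0.2347]
wrist_force: [5.7, -0.8, 1.3]
ee_pos: [0.4819, 0.1611, 0.233]
wrist_force: [5.7, -1.2, 1.7]
ee_pos: [0.4819, 0.1611, 0.2314]
wrist_force: [6.1, -0.6, -0.5]
```

```bash

for k in 1 2; do python3 -m pendant '[[[0,0,0.0005,0,0.01],[0,0,0.001,0,0.01],[0,0,0.001,0,0.01]]]' | egrep 'pos|wrist'; done
```

```text
ee_pos: [0.4819, 0.1611, 0.2305]
wrist_force: [4.7, -0.2, 0.9]
ee_pos: [0.4819, 0.1611, 0.2302]
wrist_force: [4.4, -2.3, 3.7]
```

```bash

for k in 1 2; do python3 -m pendant '[[[0,0,0.0004,0,0.01],[0,0,0.0008,0,0.01],[0,0,0.0008,0,0.01]]]' | egrep 'pos|wrist'; done
```

```text
ee_pos: [0.4819, 0.1612, 0.2301]
wrist_force: [4.0, -2.1, 9.1]
ee_pos: [0.482, 0.1611, 0.23]
wrist_force: [2.9, -3.1, 13.4]
```

Hard seat at z 0.230, 15.4 mm below the entry height, as expected. I'll relax, then test the latch with a small upward tug.

```bash

python3 -m pendant '[[[0,0,-0.001,0,0.01],[0,0,-0.0022,0,0.01],[0,0,-0.0022,0,0.01]]]' | egrep 'pos|wrist'
python3 -m pendant '[[[0,0,-0.0004,0,0.01],[0,0,-0.0008,0,0.01],[0,0,-0.0008,0,0.01]]]' | egrep 'pos|wrist'
python3 -m pendant '[[[0,0,-0.0004,0,0.01],[0,0,-0.0008,0,0.01],[0,0,-0.0008,0,0.01]]]' | egrep 'pos|wrist'
```

```text
ee_pos: [0.4819, 0.1611, 0.2302]
wrist_force: [5.0, -1.5, 1.7]
ee_pos: [0.4819, 0.1611, 0.2303]
wrist_force: [7.4, -0.1, -3.9]
ee_pos: [0.4819, 0.1611, 0.2306]
wrist_force: [7.6, -0.4, -5.6]
```

```bash

python3 -m pendant '[[[-0.0006,0,-0.0004,0,0.01],[-0.0006,0,-0.0008,0,0.01],[-0.0006,0,-0.0008,0,0.01]]]' | egrep 'pos|wrist'
python3 -m pendant '[[[0,0,-0.0004,0,0.01],[0,0,-0.0008,0,0.01],[0,0,-0.0008,0,0.01]]]' | egrep 'pos|wrist'
```

```text
ee_pos: [0.4819, 0.1609, 0.2316]
wrist_force: [5.2, -0.3, -6.8]
ee_pos: [0.4818, 0.1608, 0.2319]
wrist_force: [4.9, -0.3, -11.2]
```

The latch holds: the force climbs to 11 N at 1.9 mm up. I'll reseat and release.

```bash

python3 -m pendant '[[[0,0,0.0015,0,0.01],[0,0,0.003,0,0.01],[0,0,0.0036,0,0.01],[0,0,0.0036,0,0.01]]]' | egrep 'pos|wrist'
python3 -m pendant '[[[-0.0006,0,0.0006,0,0.01],[-0.0006,0,0.001,0,0.01],[-0.0006,0,0.001,0,0.01]]]' | egrep 'pos|wrist'
```

```text
ee_pos: [0.4821, 0.161, 0.2304]
wrist_force: [4.1, -1.5, 2.8]
ee_pos: [0.4824, 0.1609, 0.2301]
wrist_force: [0.7, -3.1, 11.6]
```

```bash

python3 -m pendant '[[[0,0,-0.0008,0,0.01],[0,0,-0.0012,0,0.01],[0,0,-0.0012,0,0.01]]]' | egrep 'pos|wrist'
python3 -m pendant '[[[0,0,0,0,0.05],[0,0,0,0,0.05],[0,0,0,0,0.05],[0,0,0,0,0.05],[0,0,0,0,0.05]]]' 
python3 -m pendant '[[[0,0,-0.005,0,0.05],[0,0,-0.02,0,0.05],[0,0,-0.05,0,0.05],[0,0,-0.08,0,0.05],[0,0,-0.08,0,0.05]]]'
python3 -m pendant '[[[-0.03,0,0,0,0.05],[-0.06,0,0,0,0.05],[-0.06,0,0,0,0.05],[-0.06,0,0,0,0.05]]]' 
python3 - <<'E'
from h import *
i,im=wrist();s=bot.camera("scene");cv2.imwrite("pics/w7.png",im)
f=lambda im,x,y,w,h:cv2.convertScaleAbs(cv2.resize(im[y:y+h,x:x+w],(400,600),interpolation=cv2.INTER_CUBIC),alpha=1.4,beta=10)
cv2.imwrite("pics/c7.png",np.hstack([f(s,330,150,120,180),f(im,160,0,320,480)]))
E
```

```text
ee_pos: [0.4824, 0.161, 0.2302]
wrist_force: [1.7, -1.9, 6.5]
time: 17.73
ee_pos: [0.4823, 0.161, 0.2294]
tcp_rot: [179.1, 0.1, 169.3]
wrist_force: [0.6, -0.2, 0.3]
opening: 0.0507
grasp_force: 0.0
time: 18.15
ee_pos: [0.4826, 0.1598, 0.3156]
tcp_rot: [178.9, 0.5, 169.3]
wrist_force: [1.8, 0.4, 0.7]
opening: 0.0499
grasp_force: 0.0
time: 18.48
ee_pos: [0.5419, 0.1482, 0.3089]
tcp_rot: [179.1, 0.1, 169.2]
wrist_force: [-0.8, -0.9, -0.1]
opening: 0.0496
grasp_force: 0.0
```

View pics/c7.png

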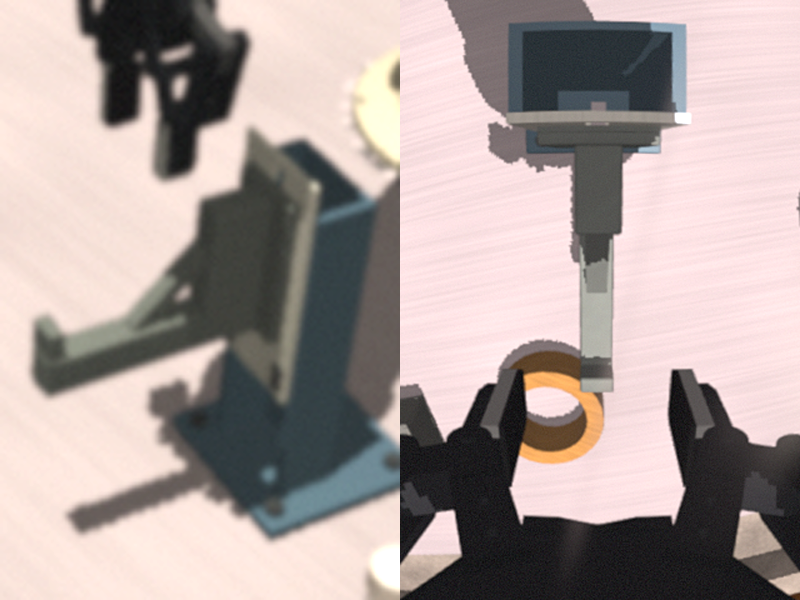

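The arm hangs flush on the slotted plate, level and square (scene crop x 200–310). The gripper is clear of it and the bystanders are untouched, so I'm handing in.

```bash
python3 -m pendant '[[[0,0,0,0,0.05],[0,0,0,0,0.05]]]' >/dev/null; python3 -c "
from workcell import bot
print(bot.job_done())"
```

```text
the job is handed in; nothing more can be done
None
```

The reel arm hangs on the post with both hooks seated; the latch held an upward tug of about 11 N, no force reading passed 14 N, the gripper is clear, and I handed the job in at about 19 s.

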